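# Lay out a lamp kit on its outline pads

### The arm

A 7-joint arm with a two-finger parallel gripper is mounted at the origin on the work surface. World frame = base frame: x ahead of the robot, y to its left, z up, the work surface at z = 0. Lengths are in m, angles in rad, forces in N, time in s.
With the tool pointing down it reaches from about 0.425 to 0.95 m from the base axis. Payload 4.7 kg.
Tool frame: the origin (TCP) lies midway between the tips of the shut fingers; the grasp point (between the pads) lies 19 mm behind it (bot.pinch_z is the distance from the TCP to the grasp point, in m); z points along the fingers, y is the line along which they close (so a half turn about z gives the same grasp; the last joint's range is limited). The gripper opens to 87 mm and grips with 3 to 60 N. Pads are 19 mm wide; open, the fingers measure 117 mm over their backs; the gripper's body (75 mm by 190 mm) begins 51 mm behind the grasp point.
Start: joints at [1.218, 0.469, -0.049, 1.532, 0.024, 1.141, -0.082], TCP at [0.215, -0.64, 0.223] pointing down, gripper open.
Joint ranges: [-2.59, 2.59], [-0.33, 1.99], [-1.39, 1.29], [0.1, 2.45], [-1.04, 4.18], [0.21, 1.99], [-2.66, 2.66]. Speed limits (rad/s): [2.57, 2.57, 3.14, 3.14, 3.14, 3.14, 3.14].

### API

Orientations are given as a unit quaternion [w, x, y, z].
In Python, from rig import bot, snapshot, camera_params, close_job gives the robot as it stands.
- The arm moves only by the shell command python3 -m crank 'ROWS' [FORCE]. ROWS is JSON, a list of rows, each a list of 7 numbers: the shift along the world's x, y, z normalised to -1 to 1, where 1 is 6 cm, then the turn, a rotation vector about the world's x, y, z normalised to -1 to 1, where 1 is 6 degrees, then the opening, from 0 (shut) to 1 (fully open). A call has 1 to 5 rows; each row shifts and turns the commanded pose from where the row before left it; what a row does not reach is not made up. A row lasts 1/8 s, in which the tool goes at most 62.5 mm and 10.7 degrees, less where a joint would pass 70% of its speed; a pose out of reach is approached as far as the arm can. A call with a number of a shift or a turn outside -1 to 1 is refused whole. A call with a gripper value outside its range is refused whole. The fingers move at their own pace and stop on an object; FORCE is the grip in N (left out, the last holds). Time passes only in rows, so rows that do not move let the fingers close. It gives the time, the measured TCP pose, the force, the opening and the grip force at its end, in the units of the state.
- bot.get_state(): the state, without advancing time (a new reading comes with each control period).
- snapshot(name): name is "scene" or "top"; returns (picture, depth): 384x512x3 uint8, red, green, blue; 384x512 float32, m along the optical axis (not along the pixel's ray), 0 where there is no reading.
- camera_params(name): a dict with "intrinsics" (3x3 intrinsics, pixels), "extrinsics" (4x4, takes a point from camera to world coordinates). Camera axes: x right, y down, z forward; pixel columns grow to the right and rows downward; lengths in m; the calibration is good to about 2 mm. A picture is of the moment at which its call begins. camera_params takes no time and is no camera call.
- close_job(): hands the job in; it is judged then, once.
The state is a dict: "time_s": time; "qpos": joint angles; "dq": joint speeds; "tau": joint torques, N m; "position": TCP position; "tool_rot": TCP orientation; "ft_force": force on the tool from outside, world axes, zero at the start; "wrist_torque": the same for the moment, N m; "grip_width": finger opening in m; "finger_force": force on a finger pad.
Only numpy, scipy, OpenCV 4.12 (cv2) and the standard library are available. Lean on these libraries where they do the work, as an engineer would, in place of code of your own. Each camera call takes 0.05 s, during which the arm holds its last target. There are 200 camera calls.

### The job

Lay out the lamp kit for the assembler: put the LED driver, the heat sink, the reflector and the LED module each on the white pad whose blue outline has its shape and size, right way up as it stands now, centred on the outline and, for the two rectangular ones, lined up with it. Set the parts down, do not drop or throw them, and leave the roll of tape and the blue bin where they are.

Things in the scene. Friction and masses are not known exactly. Their poses are not given: they have to be found in the camera images.
- driver: LED driver: loose white plastic box with an orange band near each end, 96 mm long (its x axis), 36 mm wide (y), 26 mm tall. Origin at the centre of its underside, z up. Lies flat on the bench at the start. 100 to 180 g.
- heatsink: Heat sink: loose rectangular bare aluminium block with upright fins running lengthwise, 70 mm long (its x axis), 50 mm wide (y, between the flat outer fins), 32 mm tall. Origin at the centre of its underside, z up; fins up at the start. 165 to 290 g.
- reflector: Lamp reflector: loose brass-coloured cone, wide mouth down, 80 mm across at the bench and narrowing to 42 mm at 28 mm height, with an upright black cylindrical neck on top, 36 mm across, from 28 to 58 mm above the bench: grip it by this neck. Round about its z axis (up). Origin at the centre of its underside. 90 to 156 g.
- module: LED module: loose upright red cylinder with a white and yellow top face, 50 mm across, 32 mm tall. Round about its z axis (up). Origin at the centre of its underside. 80 to 145 g.
- pad_driver: Fixed round white kitting pad on the bench, 124 mm across, 4 mm thick, with a dark blue silhouette printed on it: a long narrow rectangle, 104 mm (the pad's x axis) by 44 mm (y). Place of the LED driver. Origin at the pad's centre on its underside, so its top is 4 mm above the origin; z up and x along the long side of the rectangle; either way round is right. The silhouette is centred on the pad.
- pad_heatsink: Fixed round white kitting pad on the bench, 124 mm across, 4 mm thick, with a dark blue silhouette printed on it: a broad rectangle, 78 mm (the pad's x axis) by 58 mm (y). Place of the heat sink. Origin at the pad's centre on its underside, so its top is 4 mm above the origin; z up and x along the long side of the rectangle; either way round is right. The silhouette is centred on the pad.
- pad_reflector: Fixed round white kitting pad on the bench, 124 mm across, 4 mm thick, with a dark blue silhouette printed on it: a large circle, 88 mm across. Place of the reflector. Origin at the pad's centre on its underside, so its top is 4 mm above the origin; z up. The silhouette is centred on the pad.
- pad_module: Fixed round white kitting pad on the bench, 124 mm across, 4 mm thick, with a dark blue silhouette printed on it: a small circle, 58 mm across. Place of the LED module. Origin at the pad's centre on its underside, so its top is 4 mm above the origin; z up. The silhouette is centred on the pad.
- tape: Roll of tape: loose green ring lying flat, 86 mm outside, 60 mm inside, 24 mm tall, among the parts and pads. Not part of the kit. Origin at the centre of its underside.
- screw_bin: Open blue plastic bin, 80 by 100 mm and 50 mm tall, standing at the left side of the bench. Not part of the kit. Origin at the centre of its underside.
Mind the look-alikes: they are no part of the job. Of the things that look like the reflector, take the one that is farthest to the robot's right at the start.

How it is judged:
By the outcome, as a careful person would: the job done as asked, in the order asked, and still so for the second after the job is handed in, with the robot touching nothing.
It also fails if it takes over 112 s, if anything falls off the work surface, if the arm or the gripper's body presses on something with over 40 N, if the wrist force passes 120 N, or if a joint passes its speed limit or range.

## Working session

There is one attempt and no reset: what is moved stays moved. The work goes in short steps, Python scripts to look and compute and a shell command to move; the robot and the scene stay as the last step left them, time stands still between calls to the robot, and variables do not carry over. Pictures are saved under pics/ and viewed, at most 14 in all, crops included, and the job is handed in when it is done.

```bash
ls; mkdir -p pics
python3 - <<'E'
from rig import bot,snapshot,camera_params
import cv2,numpy as np
for n in("scene","top"):
    p,d=snapshot(n); cv2.imwrite(f"pics/{n}0.png",p[:,:,::-1]); np.savez(f"{n}0.npz",p=p,d=d)
    c=camera_params(n); print(n,np.round(c["intrinsics"],1).tolist(),np.round(c["extrinsics"],3).tolist())
s=bot.get_state(); print(s["time_s"],s["position"],s["tool_rot"],s["grip_width"])
E
```

```text
pics
scene [[401.7, 0.0, 256.5], [0.0, 401.7, 191.3], [0.0, 0.0, 1.0]] [[-0.541, 0.592, -0.597, 1.416], [0.841, 0.398, -0.368, 0.577], [0.02, -0.701, -0.713, 1.064], [0.0, 0.0, 0.0, 1.0]]
top [[353.2, 0.0, 255.1], [0.0, 353.2, 189.5], [0.0, 0.0, 1.0]] [[-0.066, -0.97, 0.233, 0.322], [-0.998, 0.066, -0.007, 0.052], [-0.008, -0.233, -0.972, 1.014], [0.0, 0.0, 0.0, 1.0]]
0.1 [ 0.21459045 -0.63942093  0.22160187] [-8.59264013e-04  9.86924023e-01  1.61183753e-01 -1.79165621e-04] 0.08702184042998178
```

View pics/top0.png

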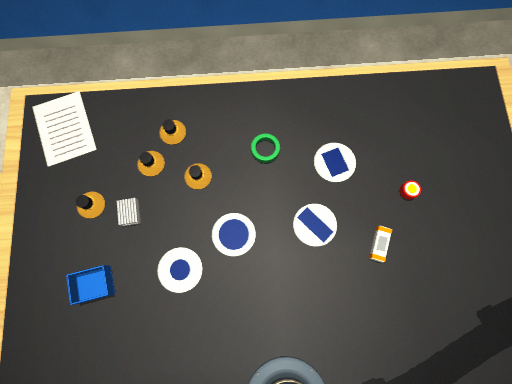

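View pics/scene0.png

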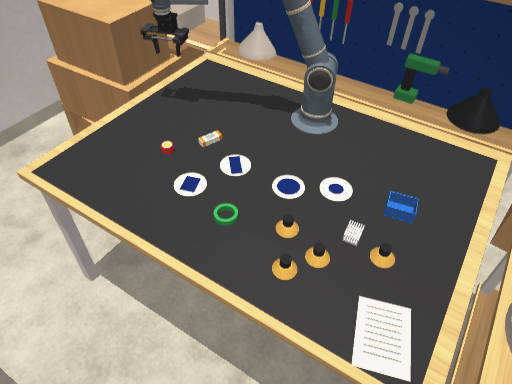

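The top view shows the driver at (381,244), module (410,190), heat sink (128,212) and tape (265,148). The four cones are at (90,204), (151,162), (173,131) and (198,176). The pads are driver (315,225), heat sink (335,162), reflector (234,234) and module (180,270). The scene view agrees. The cone farthest right should be the one at (198,176).

```bash
cat > vis.py <<'E'
import numpy as np,cv2
from rig import snapshot,camera_params
def rays(n,uv):
    c=camera_params(n);K=np.array(c["intrinsics"]);T=np.array(c["extrinsics"])
    uv=np.asarray(uv,float);d=np.c_[uv,np.ones(len(uv))]@np.linalg.inv(K).T
    return d@T[:3,:3].T,T[:3,3]
def onplane(n,uv,z):
    d,o=rays(n,uv);return (o+d*((z-o[2])/d[:,2])[:,None])
def proj(n,P):
    c=camera_params(n);K=np.array(c["intrinsics"]);T=np.linalg.inv(c["extrinsics"])
    q=K@(T[:3,:3]@np.asarray(P,float)+T[:3,3]);return q[:2]/q[2]
def height(n,d):
    v,u=np.mgrid[:384,:512];D,o=rays(n,np.c_[u.ravel(),v.ravel()])
    return (o[2]+D[:,2]*d.ravel()).reshape(384,512)
def fit(n,m,z,seed,r=30):
    """largest blob of mask m near seed, cast on plane z -> centroid, rect centre, long-side angle(deg), size mm"""
    w=np.zeros(m.shape,np.uint8);cv2.circle(w,(int(seed[0]),int(seed[1])),r,1,-1)
    k,l,s,c=cv2.connectedComponentsWithStats((m&(w>0)).astype(np.uint8))
    if k<2:return None
    i=1+s[1:,4].argmax();v,u=np.nonzero(l==i)
    P=onplane(n,np.c_[u,v],z)[:,:2];c=P.mean(0)
    R=cv2.minAreaRect(((P-c)*1000).astype(np.float32));(w_,h_),a=R[1],R[2]
    if w_<h_:a+=90
    e,V=np.linalg.eigh(np.cov((P-c).T));pa=np.degrees(np.arctan2(V[1,1],V[0,1]))
    return np.round(np.r_[c*1000,c*1000+R[0],(a+90)%180-90,(pa+90)%180-90,max(w_,h_),min(w_,h_),len(u)],1)
def masks(p):
    h=cv2.cvtColor(p,cv2.COLOR_RGB2HSV).astype(int);return h[...,0],h[...,1],h[...,2]
E
cat > m0.py <<'E'
from vis import *
seeds=dict(driver=(381,244,.026),module=(410,190,.032),heatsink=(128,212,.032),r1=(196,172,.058),r2=(150,156,.058),r3=(170,126,.058),r4=(85,202,.058),
 tape=(265,148,.024),p_driver=(315,225,.004),p_heat=(335,162,.004),p_refl=(234,234,.004),p_mod=(180,270,.004))
for n in("top","scene"):
    z=np.load(n+"0.npz");p,d=z["p"],z["d"];H,S,V=masks(p);Z=height(n,d)
    for k,(u,v,h) in seeds.items():
        P0=onplane("top",[(u,v)],h)[0]; s=proj(n,P0)
        if k[0]=="p": m=(H>105)&(H<130)&(S>120)&(V>40)
        else: m=abs(Z-h)<.007
        print(n,k,fit(n,m,h,s,22 if k[0] in "rm" else 32))
E
python3 m0.py
```

```text
top driver [ 382.1 -294.2  382.5 -294.5  -20.6  -21.    96.4   38.7  476. ]
top module [ 528.8 -400.3  528.3 -400.4   86.1  -66.2   49.7   46.9  249. ]
top heatsink [519.1 409.  520.1 408.7   5.3   4.9  71.   52.7 378. ]
top r1 [615.9 209.7 615.7 209.5  30.2  23.1  36.1  33.5 130. ]
top r2 [665.4 349.3 665.9 349.   86.   46.9  35.   33.  124. ]
top r3 [761.5 283.  762.  282.9  40.9  25.2  38.   33.2 122. ]
top r4 [551.  523.6 551.2 523.6 -65.4  79.5  37.1  35.7 143. ]
top tape [686.5   5.4 685.3   6.4  -4.   -5.4  84.7  83.2 340. ]
top p_driver [ 449.7 -119.8  449.9 -119.4   42.    41.7  100.7   40.1  491. ]
top p_heat [ 633.2 -198.5  633.4 -198.5   17.8   16.9   74.8   53.5  430. ]
top p_refl [438.1 115.3 438.9 115.  -48.1  -1.3  82.2  81.4 681. ]
top p_mod [349.2 270.  349.2 270.1  86.2  -7.3  53.3  51.8 307. ]
scene driver [ 388.6 -292.2  388.2 -291.7  -21.5  -20.4   99.7   44.1  140. ]
scene module [ 533.8 -398.2  533.7 -398.1   41.1   30.1   52.5   43.9   84. ]
scene heatsink [525.3 410.7 525.7 410.7   5.4   8.5  78.1  50.  142. ]
scene r1 [620.6 213.  620.4 212.4  67.9  19.5  36.9  35.5  82. ]
scene r2 [669.9 352.1 670.  352.   27.   15.6  35.7  31.1  94. ]
scene r3 [764.6 285.8 764.6 286.7  -7.9  10.5  36.2  33.8  98. ]
scene r4 [554.3 526.2 554.2 526.4 -12.7   8.4  36.9  32.3  91. ]
scene tape [692.    9.  692.4   7.6 -56.2  29.8  82.7  82.5 217. ]
scene p_driver [ 450.1 -120.3  448.9 -121.2   41.8   42.2   95.6   41.4  170. ]
scene p_heat [ 633.2 -198.7  632.7 -199.1   18.4   21.5   70.6   54.   194. ]
scene p_refl [437.4 114.2 436.7 113.8  -4.9 -48.5  79.4  77.5 264. ]
scene p_mod [348.  268.2 347.6 267.8 -56.1 -59.7  50.8  42.5 105. ]
```

```bash
cat > st.py <<'E'
import sys,numpy as np
from rig import bot
s=bot.get_state();w,x,y,z=s["tool_rot"]
t=np.degrees(np.arctan2(*(2*(y*x+w*z),1-2*(y*y+z*z))))-90  # closing axis direction
print("t %.2f"%s["time_s"],"pos",np.round(np.array(s["position"])*1000,1),"close-axis %.1f"%t,"tilt",np.round([2*(x*z+w*y),2*(y*z-w*x)],3),"grip %.1f mm"%(s["grip_width"]*1000),"F",np.round(s["ft_force"],1),"ff",np.round(s["finger_force"],1),"q7 %.2f"%s["qpos"][6])
if len(sys.argv)>3:
    T=[float(v) for v in sys.argv[1:5]]
    print("units to go",np.round((np.array(T[:3])-np.array(s["position"])*1000)/60,3),"turn",round((((T[3]-t)+90)%180-90)/6,3))
E
python3 -m crank '[[0.35,0.72,-0.21,0,0,-0.82,1],[0.35,0.72,-0.21,0,0,-0.82,1],[0.35,0.72,-0.21,0,0,-0.82,1],[0.35,0.72,-0.21,0,0,-0.82,1]]' 30
python3 -m crank '[[0.35,0.72,-0.21,0,0,-0.82,1],[0.35,0.72,-0.21,0,0,-0.82,1],[0.35,0.72,-0.21,0,0,-0.82,1],[0.35,0.72,-0.21,0,0,-0.82,1],[0,0,0,0,0,0,1]]'
python3 st.py 382 -295 6 69
```

```text
time_s: 0.6
position: [0.2992, -0.4654, 0.1715]
tool_rot: [-0.0, 1.0, -0.011, -0.0]
ft_force: [0.5, -0.4, -0.1]
grip_width: 0.0869
finger_force: 0.0
time_s: 1.23
position: [0.3838, -0.29, 0.1207]
tool_rot: [-0.001, 0.984, -0.177, -0.001]
ft_force: [-0.4, 0.1, -0.2]
grip_width: 0.0871
finger_force: 0.0
t 1.23 pos [ 383.8 -290.   120.7] close-axis -110.4 tilt [-0.002  0.003] grip 87.1 mm F [-0.4  0.1 -0.2] ff 0.0 q7 -1.39
units to go [-0.031 -0.083 -1.912] turn -0.106
```

```bash
python3 -m crank '[[-0.03,-0.08,-0.5,0,0,-0.1,1],[0,0,-0.6,0,0,0,1],[0,0,-0.5,0,0,0,1],[0,0,-0.31,0,0,0,1],[0,0,0,0,0,0,1]]' >/dev/null
python3 st.py 382 -295 6 69
python3 -m crank '[[0,0,0,0,0,0,0],[0,0,0,0,0,0,0],[0,0,0,0,0,0,0],[0,0,0,0,0,0,0],[0,0,0,0,0,0,0]]' 30 >/dev/null
python3 -m crank '[[0,0,0,0,0,0,0],[0,0,0,0,0,0,0]]'
python3 st.py
```

```text
t 1.85 pos [ 379.6 -299.6    6.1] close-axis -111.5 tilt [-0.003  0.001] grip 87.0 mm F [0.1 0.  0.6] ff 0.0 q7 -1.41
units to go [ 0.041  0.076 -0.001] turn 0.079
time_s: 2.72
position: [0.3812, -0.2989, 0.0072]
tool_rot: [-0.0, 0.983, -0.186, 0.0]
ft_force: [0.5, 0.3, 1.5]
grip_width: 0.0354
finger_force: 30.0
t 2.73 pos [ 381.2 -298.9    7.2] close-axis -111.4 tilt [0. 0.] grip 35.4 mm F [0.5 0.3 1.5] ff 30.0 q7 -1.41
```

```bash
python3 -m crank '[[0,0,0.4,0,0,0,0],[0,0,0.6,0,0,0,0],[0.1,0.27,0.2,0,0,0.95,0],[0.1,0.27,0,0,0,0.95,0],[0.1,0.27,0,0,0,0.95,0]]' >/dev/null
python3 -m crank '[[0.1,0.27,0,0,0,0.95,0],[0.1,0.27,0,0,0,0.95,0],[0.1,0.27,0,0,0,0.95,0],[0.1,0.27,0,0,0,0.95,0],[0.1,0.27,0,0,0,0.95,0]]' >/dev/null
python3 -m crank '[[0.1,0.27,0,0,0,0.95,0],[0.1,0.27,0,0,0,0.95,0],[0.1,0.27,0,0,0,0.95,0],[0,0,0,0,0,0,0],[0,0,0,0,0,0,0]]' >/dev/null
python3 st.py 449.5 -120 12 132
python3 - <<'E'
from vis import *
p,d=snapshot("top");np.savez("top1.npz",p=p,d=d)
cv2.imwrite("pics/c1.png",cv2.resize(p[120:320,220:440,::-1],None,fx=3,fy=3,interpolation=2))
E
```

```text
t 4.60 pos [ 446.5 -121.7   79. ] close-axis -48.8 tilt [-0.001 -0.   ] grip 35.9 mm F [-0.8 -1.1 -1.8] ff 30.0 q7 -0.87
units to go [ 0.05   0.029 -1.116] turn 0.139
```

View pics/c1.png

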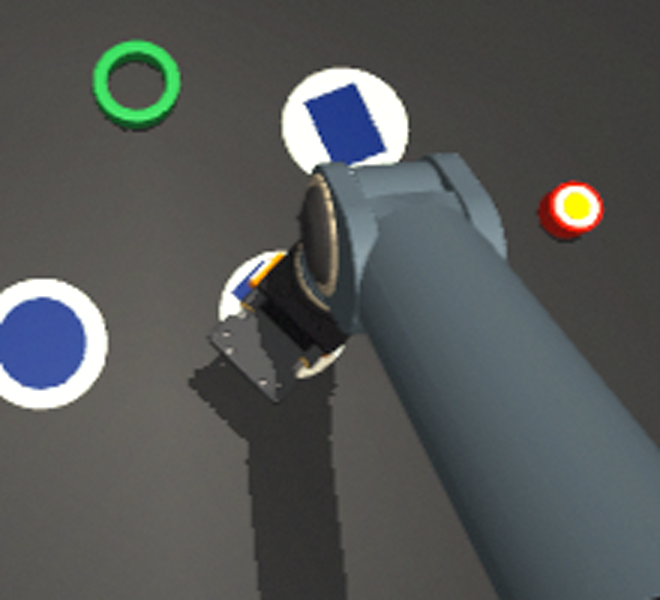

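The driver is held above its pad at about crop (270,310), turned with the outline. The hand hides the rest, so I'll set it down and check after.

```bash
python3 -m crank '[[0.05,0.03,-0.4,0,0,0.14,0],[0,0,-0.4,0,0,0,0],[0,0,-0.2,0,0,0,0],[0,0,0,0,0,0,0],[0,0,0,0,0,0,0]]' >/dev/null
python3 st.py 449.5 -120 11.3 132
```

```text
t 5.28 pos [ 450.6 -119.4   19.8] close-axis -47.9 tilt [ 0.001 -0.   ] grip 35.6 mm F [-0.5  0.4 -0.9] ff 30.0 q7 -0.93
units to go [-0.018 -0.01  -0.141] turn -0.018
```

```bash
python3 -m crank '[[-0.01,0,-0.07,0,0,0,0],[0,0,-0.05,0,0,0,0],[0,0,-0.03,0,0,0,0],[0,0,0,0,0,0,0]]' >/dev/null
python3 st.py 449.5 -120 11.3 132
```

```text
t 5.78 pos [ 449.4 -119.2   11.2] close-axis -47.9 tilt [-0.    -0.001] grip 35.7 mm F [-3.7 -0.3 11.7] ff 30.0 q7 -0.94
units to go [ 0.002 -0.013  0.002] turn -0.021
```

```bash
python3 -m crank '[[0,0,0,0,0,0,0.7],[0,0,0,0,0,0,0.7],[0,0,0,0,0,0,1],[0,0,0.4,0,0,0,1],[0,0,0.8,0,0,0,1]]' >/dev/null
python3 -m crank '[[0,0.4,0.8,0,0,0,1],[0.1,0.8,0,0,0,-0.56,1],[0.1,0.8,0,0,0,-0.56,1],[0.1,0.8,0,0,0,-0.56,1],[0.1,0.8,0,0,0,-0.56,1]]' >/dev/null
python3 -m crank '[[0.1,0.8,0,0,0,-0.56,1],[0.1,0.8,0,0,0,-0.56,1],[0.1,0.8,0,0,0,-0.56,1],[0.1,0.8,0,0,0,-0.56,1],[0.1,0.8,0,0,0,-0.56,1]]' >/dev/null
python3 -m crank '[[0.1,0.8,0,0,0,-0.56,1],[0.1,0.4,0,0,0,-0.56,1],[0,0,0,0,0,0,1],[0,0,0,0,0,0,1]]' >/dev/null
python3 st.py 519 409 8 95
cat > m1.py <<'E'
from vis import *
import sys
p,d=snapshot("top");H,S,V=masks(p);Z=height("top",d)
q=proj("top",(.4497,-.1198,.03));print("driver",fit("top",abs(Z-.030)<.007,.030,q,28))
cv2.imwrite("pics/c2.png",cv2.resize(p[150:300,240:400,::-1],None,fx=4,fy=4,interpolation=2))
E
python3 m1.py
```

```text
t 8.15 pos [515.4 407.3 129.6] close-axis -84.8 tilt [-0.001 -0.002] grip 87.2 mm F [-0.4 -1.  -0.6] ff 0.0 q7 -2.41
units to go [ 0.06   0.028 -2.026] turn -0.025
driver [ 449.1 -118.8  449.  -118.7   41.5   41.7   95.3   37.2  452. ]
```

View pics/c2.png

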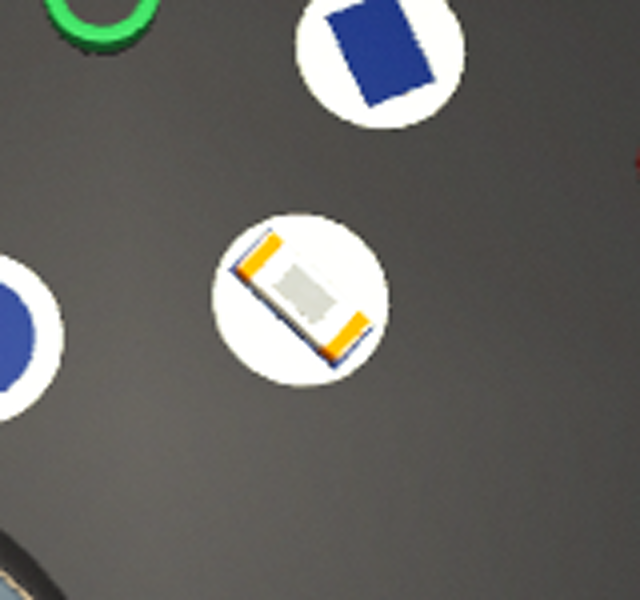

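The driver lies on its outline at crop (303,297). It is about 1 mm off centre and under 0.5° off in angle. Next is the heat sink.

```bash
python3 -m crank '[[0.06,0.03,-0.5,0,0,-0.02,1],[0,0,-0.6,0,0,0,1],[0,0,-0.6,0,0,0,1],[0,0,-0.3,0,0,0,1],[0,0,0,0,0,0,1]]' >/dev/null
python3 st.py 519 409 8 95
python3 -m crank '[[0,0,0,0,0,0,0],[0,0,0,0,0,0,0],[0,0,0,0,0,0,0],[0,0,0,0,0,0,0],[0,0,0,0,0,0,0]]' 35
python3 st.py 519 409 8 95
```

```text
t 8.82 pos [518.7 409.3   9.3] close-axis -85.0 tilt [-0.002 -0.002] grip 87.7 mm F [-0.2 -0.2 -0. ] ff 0.0 q7 -2.46
units to go [ 0.004 -0.005 -0.021] turn -0.001
time_s: 9.45
position: [0.5191, 0.4104, 0.0104]
tool_rot: [0.0, 0.999, 0.044, 0.0]
ft_force: [-0.0, -0.7, 2.6]
grip_width: 0.0493
finger_force: 35.0
t 9.45 pos [519.1 410.4  10.4] close-axis -85.0 tilt [ 0.    -0.001] grip 49.3 mm F [-0.  -0.7  2.6] ff 35.0 q7 -2.46
units to go [-0.002 -0.023 -0.041] turn -0.008
```

```bash
python3 -m crank '[[0,0,0.4,0,0,0,0],[0,0,0.8,0,0,0,0],[0,0,0.8,0,0,0,0],[0.08,-0.4,0,0,0,0.16,0],[0.15,-0.78,0,0,0,0.16,0]]' >/dev/null
python3 -m crank '[[0.15,-0.78,0,0,0,0.16,0],[0.15,-0.78,0,0,0,0.16,0],[0.15,-0.78,0,0,0,0.16,0],[0.15,-0.78,0,0,0,0.16,0],[0.15,-0.78,0,0,0,0.16,0]]' >/dev/null
python3 -m crank '[[0.15,-0.78,0,0,0,0.16,0],[0.15,-0.78,0,0,0,0.16,0],[0.15,-0.78,0,0,0,0.16,0],[0.15,-0.78,0,0,0,0.16,0],[0.15,-0.78,0,0,0,0.16,0]]' >/dev/null
python3 -m crank '[[0.15,-0.78,0,0,0,0.16,0],[0,-0.4,0,0,0,0,0],[0,0,0,0,0,0,0],[0,0,0,0,0,0,0]]' >/dev/null
python3 st.py 633.3 -198.6 14.5 107.4
```

```text
t 11.82 pos [ 631.6 -196.3  129.9] close-axis -72.3 tilt [-0.001  0.002] grip 50.0 mm F [-0.5  0.8 -2.8] ff 35.0 q7 -1.20
units to go [ 0.028 -0.039 -1.923] turn -0.046
```

```bash
python3 -m crank '[[0.03,-0.04,-0.5,0,0,-0.05,0],[0,0,-0.7,0,0,0,0],[0,0,-0.45,0,0,0,0],[0,0,-0.12,0,0,0,0],[0,0,0,0,0,0,0]]' >/dev/null
python3 st.py 633.3 -198.6 14.5 107.4
```

```text
t 12.45 pos [ 634.2 -199.7   24.4] close-axis -72.7 tilt [0.001 0.001] grip 49.8 mm F [-0.9  0.2 -2. ] ff 35.0 q7 -1.24
units to go [-0.014  0.019 -0.165] turn 0.009
```

```bash
python3 -m crank '[[-0.01,0.015,-0.07,0,0,0,0],[0,0,-0.06,0,0,0,0],[0,0,-0.03,0,0,0,0],[0,0,0,0,0,0,0]]' >/dev/null
python3 st.py 633.3 -198.6 14.5 107.4
```

```text
t 12.95 pos [ 633.1 -200.5   14.6] close-axis -72.8 tilt [ 0. -0.] grip 49.9 mm F [-0.1 -0.1 -2.3] ff 35.0 q7 -1.25
units to go [ 0.003  0.032 -0.001] turn 0.029
```

```bash
python3 -m crank '[[0,0.015,-0.02,0,0,0,0],[0,0,-0.01,0,0,0,0],[0,0,0,0,0,0,0]]' >/dev/null
python3 st.py 633.3 -198.6 14.5 107.4
```

```text
t 13.32 pos [ 633.2 -200.6   14.5] close-axis -72.8 tilt [ 0.    -0.002] grip 50.1 mm F [-3.9 -1.5  9. ] ff 35.0 q7 -1.25
units to go [0.002 0.033 0.001] turn 0.033
```

```bash
python3 -m crank '[[0,0,0,0,0,0,0.8],[0,0,0,0,0,0,0.8],[0,0,0,0,0,0,1],[0,0,0.4,0,0,0,1],[0,0,0.8,0,0,0,1]]' >/dev/null
python3 -m crank '[[0,0.38,0.8,0,0,0,1],[-0.03,0.76,0,0,0,0,1],[-0.03,0.76,0,0,0,0,1],[-0.03,0.76,0,0,0,0,1],[-0.03,0.76,0,0,0,0,1]]' >/dev/null
python3 -m crank '[[-0.03,0.76,0,0,0,0,1],[-0.03,0.76,0,0,0,0,1],[-0.03,0.76,0,0,0,0,1],[-0.03,0.76,0,0,0,0,1],[-0.03,0.38,0,0,0,0,1]]' >/dev/null
python3 -m crank '[[0,0,0,0,0,0,1],[0,0,0,0,0,0,1]]' >/dev/null
python3 st.py 616.3 209.9 36 107
cat > m2.py <<'E'
from vis import *
p,d=snapshot("top");Z=height("top",d)
q=proj("top",(.633,-.1985,.036));print("heatsink",fit("top",abs(Z-.036)<.007,.036,q,28))
cv2.imwrite("pics/c3.png",cv2.resize(p[90:270,160:400,::-1],None,fx=3,fy=3,interpolation=2))
E
python3 m2.py
```

```text
t 15.45 pos [617.5 208.  132.3] close-axis -72.9 tilt [-0.    -0.002] grip 87.2 mm F [-0.2 -0.9  0.3] ff 0.0 q7 -1.86
units to go [-0.019  0.032 -1.604] turn -0.01
heatsink [ 632.7 -199.7  633.2 -199.8   16.9   17.2   71.    51.7  334. ]
```

View pics/c3.png

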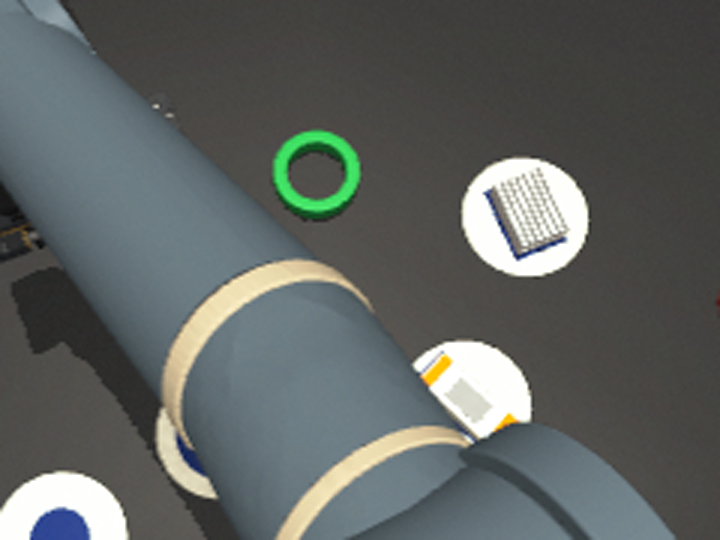

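The heat sink stands on its outline at crop (527,213), about 1.3 mm off and within 0.5°. Next I go down on the reflector neck.

```bash
python3 -m crank '[[-0.02,0.03,-0.4,0,0,0,1],[0,0,-0.6,0,0,0,1],[0,0,-0.4,0,0,0,1],[0,0,-0.2,0,0,0,1],[0,0,0,0,0,0,1]]' >/dev/null
python3 st.py 616.3 209.9 36 107
python3 -m crank '[[0,0,0,0,0,0,0],[0,0,0,0,0,0,0],[0,0,0,0,0,0,0],[0,0,0,0,0,0,0],[0,0,0,0,0,0,0]]' 25 >/dev/null
python3 -m crank '[[0,0,0,0,0,0,0],[0,0,0,0,0,0,0]]'  >/dev/null
python3 st.py 616.3 209.9 36 107
```

```text
t 16.12 pos [615.7 211.2  36.1] close-axis -72.9 tilt [-0.001 -0.001] grip 87.4 mm F [-0.2  0.2  0.1] ff 0.0 q7 -1.91
units to go [ 0.01  -0.022 -0.001] turn -0.023
t 17.00 pos [615.7 212.4  36.6] close-axis -72.8 tilt [ 0. -0.] grip 35.1 mm F [ 0.4 -0.4  0.4] ff 25.2 q7 -1.91
units to go [ 0.01  -0.042 -0.01 ] turn -0.038
```

```bash
python3 -m crank '[[0,0,0.4,0,0,0,0],[0,0,0.6,0,0,0,0],[-0.3,-0.16,0.3,0,0,0,0],[-0.6,-0.33,0,0,0,0,0],[-0.6,-0.33,0,0,0,0,0]]' >/dev/null
python3 -m crank '[[-0.6,-0.33,0,0,0,0,0],[-0.6,-0.33,0,0,0,0,0],[-0.26,-0.14,0,0,0,0,0],[0,0,0,0,0,0,0],[0,0,0,0,0,0,0]]' >/dev/null
python3 st.py 438.1 115.2 40.6 107
```

```text
t 18.25 pos [439.7 116.5 115. ] close-axis -72.7 tilt [0.002 0.001] grip 35.4 mm F [ 0.8  0.6 -1. ] ff 25.2 q7 -1.79
units to go [-0.027 -0.022 -1.24 ] turn -0.042
```

```bash
python3 -m crank '[[-0.03,-0.02,-0.4,0,0,0,0],[0,0,-0.5,0,0,0,0],[0,0,-0.2,0,0,0,0],[0,0,-0.04,0,0,0,0],[0,0,0,0,0,0,0]]' >/dev/null
python3 st.py 438.1 115.2 40.6 107
```

```text
t 18.88 pos [437.1 114.8  46.7] close-axis -72.8 tilt [0.001 0.001] grip 35.1 mm F [ 0.1 -0.4 -1.4] ff 25.2 q7 -1.88
units to go [ 0.017  0.007 -0.101] turn -0.041
```

```bash
python3 -m crank '[[0.01,0,-0.05,0,0,0,0],[0,0,-0.03,0,0,0,0],[0,0,-0.02,0,0,0,0],[0,0,0,0,0,0,0]]' >/dev/null
python3 st.py 438.1 115.2 40.6 107
```

```text
t 19.38 pos [437.  114.3  40.5] close-axis -72.8 tilt [ 0. -0.] grip 35.3 mm F [-1.6  0.3  2.9] ff 25.3 q7 -1.89
units to go [0.019 0.016 0.002] turn -0.038
```

```bash
python3 -m crank '[[0,0,-0.01,0,0,0,0],[0,0,0,0,0,0,0.7],[0,0,0,0,0,0,0.7],[0,0,0,0,0,0,1],[0,0,0.4,0,0,0,1]]' >/dev/null
python3 -m crank '[[0,0,0.8,0,0,0,1],[0.07,-0.39,0.2,0,0,0,1],[0.14,-0.78,0,0,0,0,1],[0.14,-0.78,0,0,0,0,1],[0.14,-0.78,0,0,0,0,1]]' >/dev/null
python3 -m crank '[[0.14,-0.78,0,0,0,0,1],[0.14,-0.78,0,0,0,0,1],[0.14,-0.78,0,0,0,0,1],[0.14,-0.78,0,0,0,0,1],[0.14,-0.78,0,0,0,0,1]]' >/dev/null
python3 -m crank '[[0.14,-0.78,0,0,0,0,1],[0.14,-0.78,0,0,0,0,1],[0.07,-0.39,0,0,0,0,1],[0,0,0,0,0,0,1],[0,0,0,0,0,0,1]]' >/dev/null
python3 st.py 528.5 -400.8 8 107
cat > m3.py <<'E'
from vis import *
p,d=snapshot("top");Z=height("top",d);H,S,V=masks(p)
q=proj("top",(.438,.115,.062));print("reflector",fit("top",abs(Z-.062)<.007,.062,q,22))
cv2.imwrite("pics/c4.png",cv2.resize(p[150:330,60:300,::-1],None,fx=3,fy=3,interpolation=2))
E
python3 m3.py
```

```text
t 21.88 pos [ 529.2 -398.8  123.1] close-axis -72.7 tilt [-0.001  0.002] grip 86.9 mm F [-0.2 -0.  -0.9] ff 0.0 q7 -0.81
units to go [-0.012 -0.034 -1.919] turn -0.053
reflector [437.2 114.3 436.8 114.5  86.1  42.   32.5  32.3 138. ]
```

View pics/c4.png

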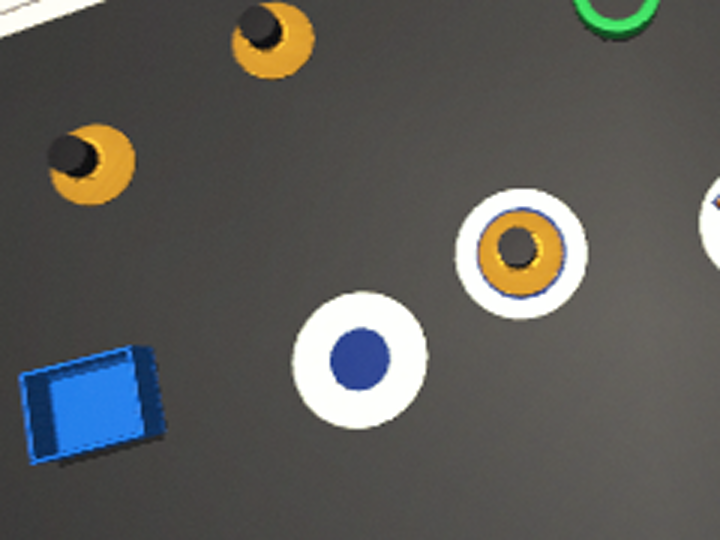

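The reflector stands centred on its outline at crop (521,253), about 1.3 mm off. The empty module pad is at (360,360). The module comes next.

```bash
python3 -m crank '[[-0.01,-0.03,-0.5,0,0,0,1],[0,0,-0.6,0,0,0,1],[0,0,-0.5,0,0,0,1],[0,0,-0.3,0,0,0,1],[0,0,0,0,0,0,1]]' >/dev/null
python3 st.py 528.5 -400.8 8 107
python3 -m crank '[[0,0,0,0,0,0,0],[0,0,0,0,0,0,0],[0,0,0,0,0,0,0],[0,0,0,0,0,0,0],[0,0,0,0,0,0,0]]' 25 >/dev/null
python3 st.py 528.5 -400.8 8 107
```

```text
t 22.55 pos [ 528.2 -401.     8.6] close-axis -72.7 tilt [-0.002  0.002] grip 86.9 mm F [ 0.5 -1.1 -0.6] ff 0.0 q7 -0.84
units to go [ 0.006  0.003 -0.01 ] turn -0.051
t 23.18 pos [ 528.7 -402.5    9.9] close-axis -72.8 tilt [ 0. -0.] grip 49.6 mm F [-0.8 -0.1  2.1] ff 25.0 q7 -0.84
units to go [-0.003  0.028 -0.031] turn -0.038
```

```bash
python3 -m crank '[[0,0,0.4,0,0,0,0],[0,0,0.8,0,0,0,0],[0,0.4,0.7,0,0,0,0],[-0.05,0.8,0,0,0,0.4,0],[-0.05,0.8,0,0,0,0.4,0]]' >/dev/null
python3 -m crank '[[-0.05,0.8,0,0,0,0.4,0],[-0.05,0.8,0,0,0,0.4,0],[-0.05,0.8,0,0,0,0.4,0],[-0.05,0.8,0,0,0,0.4,0],[-0.05,0.8,0,0,0,0.4,0]]' >/dev/null
python3 -m crank '[[-0.05,0.8,0,0,0,0.4,0],[-0.1,0.8,0,0,0,0.4,0],[-0.42,0.62,0,0,0,0.4,0],[-0.42,0.62,0,0,0,0.4,0],[-0.42,0.62,0,0,0,0.4,0]]' >/dev/null
python3 -m crank '[[-0.42,0.62,0,0,0,0.4,0],[-0.42,0.62,0,0,0,0.4,0],[-0.3,0.4,0,0,0,0.4,0],[0,0,0,0,0,0,0],[0,0,0,0,0,0,0]]' >/dev/null
python3 st.py 348.9 270 13.9 143
```

```text
t 25.68 pos [354.9 262.9 123.4] close-axis -36.8 tilt [-0.    -0.001] grip 49.6 mm F [ 0.9  0.8 -1.8] ff 25.0 q7 -1.61
units to go [-0.1    0.119 -1.825] turn -0.029
```

```bash
python3 -m crank '[[-0.1,0.12,-0.4,0,0,0,0],[0,0,-0.7,0,0,0,0],[0,0,-0.5,0,0,0,0],[0,0,-0.12,0,0,0,0],[0,0,0,0,0,0,0]]' >/dev/null
python3 st.py 348.9 270 13.9 143
```

```text
t 26.30 pos [349.2 270.6  20.5] close-axis -36.8 tilt [ 0. -0.] grip 49.4 mm F [ 0.3 -0.1 -0.9] ff 25.0 q7 -1.82
units to go [-0.005 -0.009 -0.111] turn -0.026
```

```bash
python3 -m crank '[[0,0,-0.05,0,0,0,0],[0,0,-0.04,0,0,0,0],[0,0,-0.02,0,0,0,0],[0,0,0,0,0,0,0]]' >/dev/null
python3 st.py 348.9 270 13.9 143
```

```text
t 26.80 pos [348.7 270.9  13.9] close-axis -36.8 tilt [0. 0.] grip 49.0 mm F [-0.3 -0.4 -1.9] ff 25.0 q7 -1.83
units to go [ 0.004 -0.015 -0.   ] turn -0.039
```

```bash
python3 -m crank '[[0,0,-0.02,0,0,0,0],[0,0,-0.01,0,0,0,0],[0,0,0,0,0,0,0]]' >/dev/null
python3 st.py 348.9 270 13.9 143
```

```text
t 27.18 pos [348.8 271.   13.7] close-axis -36.8 tilt [ 0.002 -0.001] grip 49.4 mm F [-4.4 -4.2 20.3] ff 25.0 q7 -1.83
units to go [ 0.002 -0.016  0.004] turn -0.039
```

```bash
python3 -m crank '[[0,0,0.02,0,0,0,0],[0,0,0,0,0,0,0.8],[0,0,0,0,0,0,0.8],[0,0,0,0,0,0,1],[0,0,0.4,0,0,0,1]]' >/dev/null
python3 -m crank '[[0,0,0.8,0,0,0,1],[0,0,0.8,0,0,0,1],[0.4,-0.6,0.2,0,0,0,1],[0.4,-0.6,0,0,0,0,1],[0.4,-0.6,0,0,0,0,1]]' >/dev/null
python3 -m crank '[[0.4,-0.6,0,0,0,0,1],[0.4,-0.6,0,0,0,0,1],[0.2,-0.8,0,0,0,0,1],[0,-0.8,0,0,0,0,1],[0,-0.8,0,0,0,0,1]]' >/dev/null
python3 -m crank '[[0,-0.8,0,0,0,0,1],[0,-0.8,0,0,0,0,1],[0,-0.8,0,0,0,0,1],[0,-0.8,0,0,0,0,1],[0,-0.5,0,0,0,0,1]]' >/dev/null
python3 -m crank '[[0,0,0,0,0,0,1],[0,0,0,0,0,0,1]]' >/dev/null
python3 st.py
python3 - <<'E'
from vis import *
p,d=snapshot("top");Z=height("top",d)
q=proj("top",(.349,.270,.036));print("module",fit("top",abs(Z-.036)<.007,.036,q,22))
q=proj("top",(.438,.115,.062));print("reflector",fit("top",abs(Z-.062)<.007,.062,q,22))
q=proj("top",(.6865,.0054,.024));print("tape",fit("top",abs(Z-.024)<.007,.024,q,32))
cv2.imwrite("pics/c5.png",cv2.resize(p[70:310,50:440,::-1],None,fx=2,fy=2,interpolation=2))
E
```

```text
t 29.93 pos [ 480.6 -273.8  144.9] close-axis -36.7 tilt [-0.     0.001] grip 86.6 mm F [ 0.5 -0.7  0.3] ff 0.0 q7 -0.37
module [350.  271.4 350.2 271.3  -1.2  36.5  48.   46.1 276. ]
reflector [437.3 114.2 436.8 114.5  86.1  48.7  32.5  32.3 138. ]
tape [686.1   5.2 685.3   6.4  -4.   -5.3  84.7  83.2 343. ]
```

View pics/c5.png

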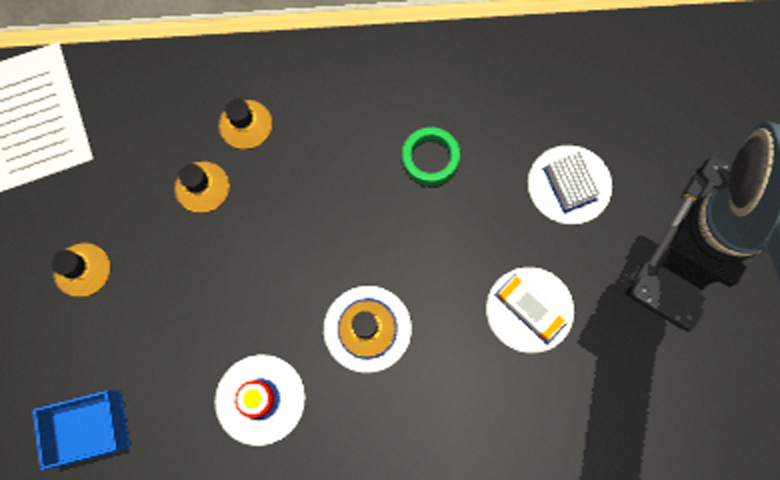

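All four parts sit on their pads: the module at crop (256,399), reflector (367,328), driver (531,309) and heat sink (571,184). The tape, bin and look-alike cones are where they were.

```bash
python3 -c "
from rig import close_job
print(close_job())"
```

```text
the job is handed in; nothing more can be done
None
```

The kit is laid out and handed in at about 30 s: all four parts sit on their matching pads, within about 2 mm of centre and the two rectangular ones within about 0.5° by the top camera, and the tape and bin were left alone.

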